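Lift a sesame cake from the colander with the kitchen tongs

ROBOT

A 6-joint arm with a two-finger parallel gripper is mounted at the origin on the work surface. World frame = base frame: x ahead of the robot, y to its left, z up, the work surface at z = 0. Lengths are in m, angles in rad, forces in N, time in s.
With the tool pointing down it reaches from about 0.225 to 0.725 m from the base axis. Payload 3.1 kg.
Tool frame: the origin (TCP) lies at the very end of the fingers, on their centre line; the grasp point (between the pads) lies 19 mm behind it (manip.hold_point_z is the distance from the TCP to the grasp point, in m); z points along the fingers, y is the direction in which the jaws open and shut (so a half turn about z gives the same grasp; the last joint's range is limited). The gripper opens to 85 mm and grips with 20 to 120 N. Pads are 22 mm wide; open, the fingers measure 114 mm over their backs; the gripper's body (76 mm by 85 mm) begins 54 mm behind the grasp point. The pads swing forward as they close: fully open they stand 13 mm farther back than shut.
Start: joints at [-1.234, 0.048, 0.099, 1.622, 0, 1.443], TCP at [0.235, -0.469, 0.231] pointing down, gripper open.
Joint ranges: [-2.91, 2.91], [-0.99, 1.94], [-1.21, 1.42], [-2.12, 2.29], [-1.49, 1.47], [-3.14, 3.14]. Speed limits (rad/s): [2.79, 2.79, 3.14, 3.14, 3.14, 3.14].

INTERFACE

Orientations are given as [roll, pitch, yaw] about the fixed x, y, z axes, in that order (R = Rz(yaw) Ry(pitch) Rx(roll)).
In Python, from cell import manip gives the robot as it stands.
- The arm moves only by the tool step_arm, never from a script. Its arguments are lists of equal length, an entry for each row: "turn": the turn, a rotation vector about the tool's x, y, z scaled (see below), a list of three; "offset": the shift along the tool's x, y, z scaled (see below), a list of three; "hand": the opening, from -1 (shut) to 1 (fully open). In form: {"turn": [[ax, ay, az], ...], "offset": [[x, y, z], ...], "hand": [hand, ...]}. A call has 1 to 5 rows; each row is the pose to reach, as a shift and turn from the pose measured when the call began, along the tool's axes at that moment; what a row does not reach only later rows make up. The controller multiplies each number of a shift by 500 mm and each number of a turn by 60 degrees. A row lasts 1/8 s, in which the tool goes at most 62.5 mm and 10.7 degrees, less where a joint would pass 70% of its speed; a pose out of reach is approached as far as the arm can. A call with a number of a shift or a turn outside -1 to 1 is refused whole. A call with a gripper value outside its range is refused whole. The fingers move at their own pace and stop on an object; "grip_force" is the grip in N (left out, the last holds). Time passes only in rows, so rows that repeat a pose let the fingers close. It gives the time, the measured TCP pose, the force and the opening at its end, in the units of the state.
- manip.get_obs(): the state, without advancing time (a new reading comes with each control period).
- manip.camera(name): name is "side" or "top" or "wrist"; returns the picture (384x512x3 uint8, blue, green, red); there is no depth.
- manip.camera_params(name): a dict with "intrinsics" (3x3 intrinsics, pixels), "extrinsics" (4x4, takes a point from camera to world coordinates). Camera axes: x right, y up, looking along -z (the intrinsics and any distortion apply to the point x, -y, -z); pixel columns grow to the right and rows downward; lengths in m; the calibration is good to about 2 mm. A picture is of the moment at which its call begins: read the wrist's pose just before it. camera_params takes no time and is no camera call; for the wrist camera it gives the pose at the moment of the call.
- manip.close_job(): hands the job in, once; it reports no verdict.
Trained networks look in the newest picture that a camera, given by its name, has taken for a name from the list of things; names that differ only in an ending like _2 or _b are one class to them, and where a whole thing is asked for, a point or a joint stands for the part that bears it (a point fixed in the world has none). Each returns a list of dicts, best first, with "conf" (0 to 1); they miss things now and then, are a little off and sometimes report something else, mostly with a low value. They report only what shows in the picture. A call takes as long as a camera call. They do not tell look-alikes from the thing itself.
- manip.search_frame(label, camera): "location" ([x, y, z] in m, in the coordinates of the camera as it stood for that picture, good to about 4 mm: the middle of the surface that is visible of it).
- manip.cut_out(label, camera): "pixels" (384x512 bool, what is visible of it).
- manip.mark_of(label, camera): "location" ([x, y, z] in m, in the coordinates of the camera as it stood for that picture, good to about 4 mm: a listed point, or the origin of a listed thing).
The state is a dict: "time": time; "qpos": joint angles; "joint_velocities": joint speeds; "tau": joint torques, N m; "ee_pos": TCP position; "ee_rot": TCP orientation; "contact_force": force on the tool from outside, world axes, zero at the start; "wrist_torque": the same for the moment, N m; "width": finger opening in m.
Only numpy, scipy, OpenCV 4.12 (cv2) and the standard library are available. Lean on these libraries where they do the work, as an engineer would, in place of code of your own. Each camera call takes 0.05 s, during which the arm holds its last target. There are 200 camera calls.

TASK

Draw the small steel tongs out of the bamboo cup, close them on the fried sesame cake lying in the red colander and hold it up at least 5 cm clear above the colander's rim, so that the cook can see how its underside has browned. Finish while still holding it up like that: grip the tongs, keep them closed on the cake and put nothing down. Touch the cake only with the tongs, keep cup and colander standing where they are, and leave the tiffin carrier, the soy dish and the bin alone.

Things in the scene. Friction and masses are not known exactly. Their poses are not given: they have to be found in the camera images.
- tongs: Steel tongs, 198 mm long, 90 g, upright in the cup, tips down on its inner floor, hinge up; origin on the centre line at the tip ends, axes as tongs_grip. A spring keeps them open: at tongs_grip about 2.5 N starts to close them, 5.5 N more for each 0.05 rad of an arm's swing. Gripped with some 5 N they are held and stay nearly open; with 20 N or more they shut on what lies between the tips.
- tongs_grip (a point): Where to grip the tongs: on their centre line, 157 mm above the tip ends, 36 mm below the hinge axis; the hinge's top is 41 mm above it. z runs up the tongs from tips to hinge; y is the line along which the two arms open and close: grip across y. Open, the arms measure 28 mm over all along y here, 33 mm at 26 mm lower, 25 mm at 16 mm higher; each arm is 18 mm wide along x.
- tongs_tip (a point): Mid-point between the two tips of the tongs, on their centre line, 15 mm above the tip ends and 142 mm below tongs_grip; axes as tongs_grip. The tips are upright blades 29 mm long, 27 mm wide along x, slightly hollow towards each other. Open, they stand 67 mm apart at their middles, 57 mm at their side edges, 73 mm over all; each moves in about 9 mm per 0.05 rad of its arm's swing.
- tongs_left (a joint): Swing of the tongs' left arm about the hinge (rad): 0 fully open, 0.17 nearly shut, about 0.07 when shut on the cake. The right arm mirrors it exactly.
- cup: Bamboo cup, a plain upright tube 98 mm across and 100 mm high, bore 82 mm, inner floor 10 mm above the counter, 320 g, standing loose on the counter; origin at the centre of its underside, z up. It holds only the tongs.
- colander: Red plastic colander, round, 210 mm across the rim, rim 74 mm above the counter, with two small handle loops on the rim along its own x axis (252 mm across them); flat inner floor 140 mm across, 11 mm above the counter, walls sloping outward; 220 g, loose on the counter; origin at the centre of its underside, z up. Holes are only drawn on.
- cake_center (a point): Centre (half-way up, 18 mm above its flat underside) of the round golden-brown fried cake specked with sesame: 42 mm across at mid-height, 36 mm high, firm, about 45 g (varies), the same from all sides; loose on the colander's floor within 25 mm of its middle.
- cake: The same sesame cake; origin at the centre of its underside.
- tiffin: Bystander: closed steel tiffin carrier of three tiers, 150 mm across, 236 mm high with its handle; origin at the centre of its underside.
- soy_dish: Bystander: blue ceramic soy dish, 90 mm across, 22 mm high, empty; origin at the centre of its underside.
- bin: Bystander: open grey plastic bin 184 mm (x) by 252 mm (y), 170 mm high, an aluminium ladle hooked over its +x rim (out to 160 mm from its middle, 184 mm high); origin at the centre of its underside.
Things that resemble listed ones, but are neither listed nor needed, are in the scene too. What is shaped like the cake but black is not meant. Of the things shaped like the tongs, the steel one is meant.

How it is judged:
On the way, in this order (a step that is already met when the one before it is completed fails the run):
1. the tongs are gripped and drawn up clear of the cup (contact force between the fingers and tongs above 0.5 N and z of tongs_tip in the frame of cup above 0.118 m), for 0.1 s.
2. the cake is lifted off the colander between the tips of the tongs (distance between tongs_tip and cake_center below 0.025 m and contact force between cake and colander below 0.02 N and z of cake_center in the frame of colander above 0.04 m), for 0.1 s.
At the end, for the whole second after the job is handed in: The cake is held still between the tips of the gripped tongs (centre within 25 mm of the tips' mid-point), its centre over 132 mm above the counter, about 40 mm clear of the colander's rim, touching nothing else; cup and colander stand upright within 50 mm of their start (height (world z) of cake_center above 0.132 m and distance between tongs_tip and cake_center below 0.025 m and contact force between cake and tongs above 0.1 N and contact force between the fingers and tongs above 0.5 N and contact force between cake and colander below 0.02 N and contact force between tongs and colander below 0.05 N and contact force between tongs and cup below 0.05 N and linear speed of cake below 0.03 m/s and angle between each of cup, colander's own z axis and vertical below 0.1 rad and distance of each of cup, colander from where it was at the start of the episode below 0.05 m); the arm keeps its last pose, push and grip.
It fails at once if the robot touches the cake itself (contact force between any of the fingers, the arm and cake above 0.2 N).
It fails at once if the cup is knocked over or pushed away (angle between cup's own z axis and vertical above 0.5 rad or distance of cup from where it was at the start of the episode above 0.06 m).
It fails at once if the colander is tipped or pushed away (angle between colander's own z axis and vertical above 0.4 rad or distance of colander from where it was at the start of the episode above 0.06 m).
It fails at once if the tiffin carrier, the soy dish or the bin is disturbed (distance of any of tiffin, soy_dish, bin from where it was at the start of the episode above 0.02 m or angle between tiffin's own z axis and vertical above 0.2 rad).
It also fails if it takes over 61 s, if anything falls off the work surface, if the arm or the gripper's body presses on something with over 40 N, if the wrist force passes 120 N, or if a joint passes its speed limit or range.

## Working session

There is one attempt and no reset: what is moved stays moved. The work goes in short steps, Python scripts to look and compute and a tool call to move; the robot and the scene stay as the last step left them, time stands still between calls to the robot, and variables do not carry over. Pictures are saved under pics/ and viewed, about 8 in all and at most 12, crops included, and the job is handed in when it is done.

Besides the shell and the picture viewer there is one more tool, called after ">>>" by a JSON object that holds its "api" and its "payload". step_arm: Moves the arm, as the interface text tells. Shifts and turns lie within -1 to 1; 1 stands for 500 mm of shift or 60 degrees of turn. Its arguments: {"type":"object","properties":{"turn":{"type":"array","items":{"type":"array","items":{"type":"number"}}},"offset":{"type":"array","items":{"type":"array","items":{"type":"number"}}},"hand":{"type":"array","items":{"type":"number"}},"grip_force":{"type":"number"}},"required":["turn","offset","hand"]}

```bash
mkdir -p pics; ls; cat > h.py <<'E'
from cell import manip
import numpy as np, cv2
from scipy.spatial.transform import Rotation as R
def w(cam,p):
    T=np.array(manip.camera_params(cam)["extrinsics"]); return (T@np.r_[p,1])[:3]
def ray(cam,u,v):
    P=manip.camera_params(cam);K=np.array(P["intrinsics"]);T=np.array(P["extrinsics"])
    d=np.linalg.inv(K)@[u,v,1]; d=T[:3,:3]@[d[0],-d[1],-d[2]]; return T[:3,3],d
def onz(cam,u,v,z):
    o,d=ray(cam,u,v); return o+d*(z-o[2])/d[2]
def tri(rays):
    A=0;b=0
    for o,d in rays:
        d=d/np.linalg.norm(d);M=np.eye(3)-np.outer(d,d);A=A+M;b=b+M@o
    return np.linalg.solve(A,b)
def proj(cam,p):
    P=manip.camera_params(cam);K=np.array(P["intrinsics"]);T=np.linalg.inv(np.array(P["extrinsics"]))
    q=T@np.r_[p,1]; q=K@[q[0],-q[1],-q[2]]; return q[:2]/q[2]
E
python3 - <<'E'
from h import *
np.set_printoptions(precision=3,suppress=True)
o=manip.get_obs(); print(o["ee_pos"],o["ee_rot"],o["width"],manip.hold_point_z)
for c in("top","side"):
    im=manip.camera(c); cv2.imwrite(f"pics/{c}.png",im)
    print(c,manip.camera_params(c)["extrinsics"])
    for l in("tongs_grip","tongs","cup","colander","cake_center","tiffin","soy_dish","bin"):
        print(l,[(round(r["conf"],2),w(c,r["location"]),proj(c,w(c,r["location"])).round()) for r in manip.mark_of(l,c)[:3]])
E
```

```text
pics
[ 0.235 -0.469  0.23 ] [-3.139 -0.     0.465] 0.08521154818513961 0.0187
top [[ 0.027  0.994 -0.105  0.386]
 [-1.     0.028  0.004  0.037]
 [ 0.007  0.105  0.994  1.732]
 [ 0.     0.     0.     1.   ]]
tongs_grip [(0.52, array([ 0.743, -0.173,  0.158]), array([308., 140.])), (0.43, array([ 0.59 , -0.178,  0.168]), array([309., 178.]))]
tongs [(0.64, array([ 0.741, -0.174,  0.003]), array([303., 148.])), (0.44, array([ 0.592, -0.186,  0.009]), array([306., 182.]))]
cup [(0.58, array([ 0.593, -0.186,  0.001]), array([306., 182.]))]
colander [(0.97, array([0.575, 0.124, 0.004]), array([234., 184.])), (0.34, array([ 0.594, -0.184,  0.009]), array([306., 182.]))]
cake_center [(0.67, array([0.395, 0.171, 0.023]), array([221., 226.])), (0.58, array([0.579, 0.139, 0.013]), array([230., 183.])), (0.57, array([0.579, 0.147, 0.027]), array([228., 182.]))]
tiffin [(0.79, array([ 0.576, -0.503,  0.001]), array([379., 188.]))]
soy_dish [(0.54, array([0.372, 0.016, 0.   ]), array([258., 232.]))]
bin [(0.67, array([ 0.413,  0.539, -0.002]), array([136., 219.]))]
side [[-0.962  0.153 -0.225  0.256]
 [-0.272 -0.53   0.803  1.051]
 [ 0.003  0.834  0.552  0.867]
 [ 0.     0.     0.     1.   ]]
tongs_grip [(0.85, array([ 0.746, -0.172,  0.156]), array([216., 150.])), (0.42, array([ 0.593, -0.185,  0.167]), array([260., 152.]))]
tongs [(0.71, array([ 0.744, -0.178,  0.002]), array([220., 187.]))]
cup [(0.76, array([ 0.592, -0.185,  0.003]), array([260., 192.]))]
colander [(0.95, array([0.577, 0.126, 0.001]), array([237., 248.]))]
cake_center [(0.75, array([0.397, 0.168, 0.016]), array([293., 266.])), (0.68, array([0.576, 0.142, 0.028]), array([236., 245.]))]
tiffin [(0.67, array([ 0.572, -0.504,  0.004]), array([285., 152.]))]
soy_dish [(0.72, array([ 0.371,  0.008, -0.004]), array([311., 237.]))]
bin []
```

View pics/top.png

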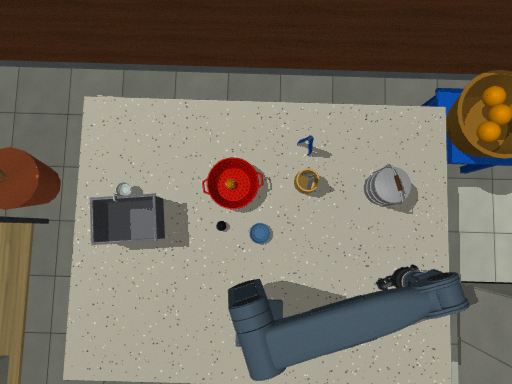

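View pics/side.png

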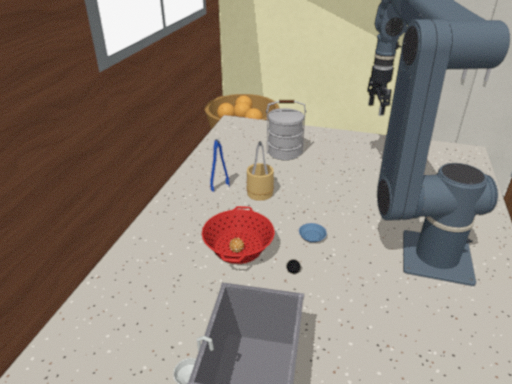

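The steel tongs stand in the bamboo cup: top (308,178), side (260,155). The look-alike at top (308,140), side (216,165) is blue. The golden cake is in the red colander, top (230,183), side (236,245). The black one, at top (221,226), isn't meant. I'll confirm with the wrist camera from closer.

```bash
cat >> h.py <<'E'
def plan(pos,yaw,pitchroll=None):
    """shift/turn in move units from the measured pose to a down-pointing pose"""
    o=manip.get_obs(); R0=R.from_euler("xyz",o["ee_rot"]); Rt=R.from_euler("xyz",[np.pi,0,yaw])
    off=R0.inv().apply(np.array(pos)-o["ee_pos"])/0.5; t=(R0.inv()*Rt).as_rotvec()/np.radians(60)
    print("off",off.round(4),"turn",t.round(4),"rows",round(np.abs(np.linalg.norm(off))*500/62.5,1),round(np.linalg.norm(t)*60/10.7,1))
E
python3 - <<'E'
from h import *
np.set_printoptions(precision=3,suppress=True)
o=manip.get_obs(); T=np.array(manip.camera_params("wrist")["extrinsics"])
R0=R.from_euler("xyz",o["ee_rot"]).as_matrix()
print(R0.T@T[:3,:3],R0.T@(T[:3,3]-o["ee_pos"]))
plan([.5,-.17,.40],0); plan([.235,-.469,.40],0.465)
E
```

```text
[[-0.     0.965  0.261]
 [ 1.     0.001 -0.002]
 [-0.002  0.261 -0.965]] [ 0.067  0.001 -0.143]
off [ 0.742 -0.298 -0.337] turn [0.    0.    0.444] rows 6.9 2.5
off [-0.    -0.001 -0.337] turn [ 0.  0. -0.] rows 2.7 0.0
```

>>> {"api": "step_arm", "payload": {"turn": [[0, 0, 0], [0, 0, 0], [0, 0, 0.15], [0, 0, 0.3], [0, 0, 0.444]], "offset": [[0, 0, -0.12], [0, 0, -0.24], [0.1, -0.04, -0.3], [0.2, -0.08, -0.337], [0.3, -0.12, -0.337]], "hand": [1, 1, 1, 1, 1]}}

```text
time: 1.52
ee_pos: [0.3437, -0.3479, 0.4021]
ee_rot: [3.138, -0.003, -0.006]
contact_force: [0.4, -0.1, -0.3]
width: 0.0853
```

```bash
python3 -c "
from h import *
plan([.53,-.18,.40],0)"
```

```text
off [ 0.3705 -0.3381  0.0041] turn [ 0.0035 -0.0028 -0.0058] rows 4.0 0.0
```

>>> {"api": "step_arm", "payload": {"turn": [[0, 0, -0.0058], [0, 0, -0.0058], [0, 0, -0.0058], [0, 0, -0.0058], [0, 0, -0.0058]], "offset": [[0.09, -0.08, 0], [0.18, -0.16, 0], [0.27, -0.25, 0], [0.37, -0.338, 0.004], [0.37, -0.338, 0.004]], "hand": [1, 1, 1, 1, 1]}}

```text
time: 2.15
ee_pos: [0.5322, -0.1769, 0.3983]
ee_rot: [3.14, -0.001, 0.006]
contact_force: [-1.0, -0.4, -0.7]
width: 0.0854
```

```bash
python3 - <<'E'
from h import *
np.set_printoptions(precision=3,suppress=True)
c="wrist"; im=manip.camera(c); print(manip.get_obs()["ee_pos"])
for l in("tongs_grip","tongs","tongs_tip","cup"):
    print(l,[(round(r["conf"],2),w(c,r["location"]),proj(c,w(c,r["location"])).round()) for r in manip.mark_of(l,c)[:3]])
cv2.imwrite("pics/w1.png",im)
E
```

```text
[ 0.531 -0.178  0.399]
tongs_grip [(0.64, array([ 0.591, -0.188,  0.167]), array([261., 106.]))]
tongs [(0.85, array([ 0.594, -0.186,  0.015]), array([256., 102.]))]
tongs_tip []
cup [(0.79, array([ 0.594, -0.188,  0.   ]), array([257., 102.]))]
```

View pics/w1.png

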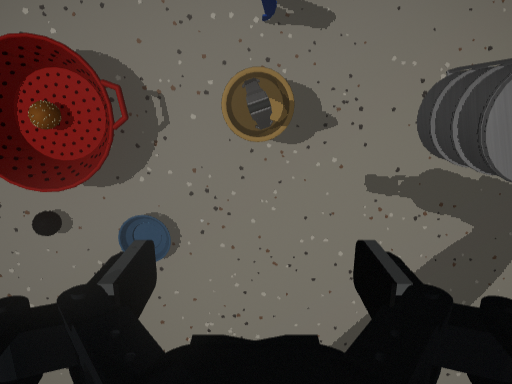

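Steel tongs in the cup at (258,105), golden cake at (44,115), black look-alike at (47,223). Next is the enlarged crop, which also serves for the yaw.

```bash
python3 - <<'E'
from h import *
im=cv2.imread("pics/w1.png")
a=cv2.resize(im[55:155,208:308],(560,560),interpolation=cv2.INTER_CUBIC)
cv2.imwrite("pics/w1c.png",a)
E
```

```text
(no output)
```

View pics/w1c.png

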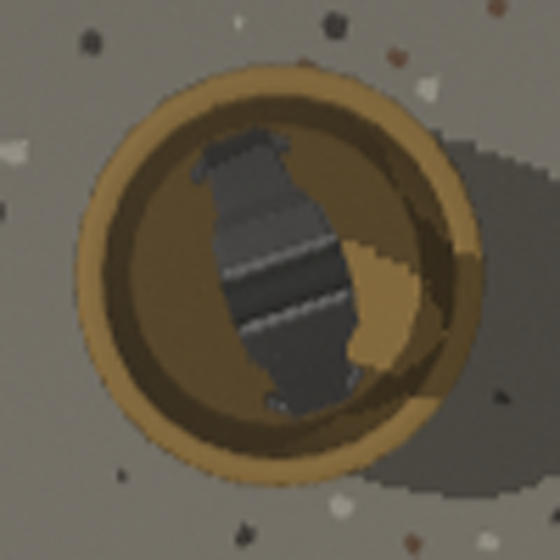

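```bash
python3 - <<'E'
from h import *
np.set_printoptions(precision=4,suppress=True)
c="wrist"
f=lambda u,v:(208+(u+.5)/5.6-.5,55+(v+.5)/5.6-.5)
for a,b in(((222,273),(335,237)),((240,330),(350,292))):
    A,B=[onz(c,*f(*p),.2) for p in(a,b)]; d=B-A; print("x axis yaw",np.degrees(np.arctan2(d[1],d[0])),np.linalg.norm(d),(A+B)/2)
A=onz(c,*f(285,284),.208);print("hinge",A)
# blade top edges, outer corners
for z in(.039,):
    A=(onz(c,*f(195,168),z)+onz(c,*f(285,140),z))/2;B=(onz(c,*f(275,402),z)+onz(c,*f(350,375),z))/2;d=A-B
    print("y axis yaw",np.degrees(np.arctan2(d[1],d[0])),np.linalg.norm(d),(A+B)/2)
# cup rim ellipse
T=[onz(c,*f(u,v),.1) for u,v in((280,65),(280,485),(77,275),(483,275))];print("cup",np.mean(T,0),T[0]-T[1],T[2]-T[3])
E
```

```text
x axis yaw -73.02574901510802 0.021145869274617958 [ 0.5966 -0.1858  0.2   ]
x axis yaw -71.54226020554977 0.020898568923986668 [ 0.5869 -0.1888  0.2   ]
hinge [ 0.5917 -0.1869  0.208 ]
y axis yaw 17.693740208788046 0.06277322537164472 [ 0.5926 -0.1876  0.039 ]
cup [ 0.5918 -0.1876  0.1   ] [0.0942 0.     0.    ] [0.0002 0.0941 0.    ]
```

The opening axis has yaw 17.7° from the hinge and the blades independently, and the tongs stand upright at (0.592,-0.187). The grip height of 0.167 agrees between the top, side and wrist views. I'll turn the tool to yaw 107.7°.

>>> {"api": "step_arm", "payload": {"turn": [[0, 0, -0.17], [0, 0, -0.34], [0, 0, -0.51], [0, 0, -0.68], [0, 0, -0.85]], "offset": [[0.03, 0, 0.03], [0.06, 0, 0.06], [0.09, 0.01, 0.1], [0.12, 0.018, 0.12], [0.12, 0.018, 0.12]], "hand": [1, 1, 1, 1, 1]}}

```text
time: 3.02
ee_pos: [0.5883, -0.1925, 0.3392]
ee_rot: [3.139, 0.002, 0.891]
contact_force: [0.5, 0.8, -0.5]
width: 0.0858
```

>>> {"api": "step_arm", "payload": {"turn": [[0, 0, -0.17], [0, 0, -0.34], [0, 0, -0.51], [0, 0, -0.68], [0, 0, -0.85]], "offset": [[0, 0, 0], [0, 0, 0], [0, 0, 0], [0, 0, 0], [0, 0, 0]], "hand": [0.6, 0.6, 0.6, 0.6, 0.6]}}

```text
time: 3.65
ee_pos: [0.5871, -0.1944, 0.3401]
ee_rot: [3.141, 0.005, 1.784]
contact_force: [-0.5, 0.2, 0.1]
width: 0.0684
```

```bash
python3 -c "
from h import *
o=manip.get_obs();print(o['ee_pos'],o['ee_rot'],o['width'],o['qpos'])
plan([.592,-.187,.30],1.880)"
```

```text
[ 0.5871367  -0.19435296  0.34005926] [3.14089639 0.00452943 1.7840405 ] 0.06844758027712855 [-0.42639782  0.38002982  0.70937655  1.89688076 -0.00321839  0.93114751]
off [0.0127 0.0126 0.0801] turn [ 0.0005  0.0044 -0.0916] rows 0.7 0.5
```

>>> {"api": "step_arm", "payload": {"turn": [[0, 0.0044, -0.0916], [0, 0.0044, -0.0916], [0, 0.0044, -0.0916]], "offset": [[0.0127, 0.0126, 0.06], [0.0127, 0.0126, 0.08], [0.0127, 0.0126, 0.08]], "hand": [0.6, 0.6, 0.6]}}

```text
time: 4.03
ee_pos: [0.5908, -0.1878, 0.2994]
ee_rot: [-3.14, -0.001, 1.877]
contact_force: [0.6, -0.7, 0.5]
width: 0.0684
```

```bash
python3 - <<'E'
from h import *
np.set_printoptions(precision=4,suppress=True)
c="wrist"; im=manip.camera(c); o=manip.get_obs();print(o["ee_pos"],o["ee_rot"])
for l in("tongs_grip","tongs","cup"):
    print(l,[(round(r["conf"],2),w(c,r["location"])) for r in manip.mark_of(l,c)[:3]])
h=proj(c,[.592,-.187,.208]);print(h,proj(c,[.592,-.187,.1]))
u,v=h.astype(int); u0=max(0,u-80);v0=max(0,v-80);print(u0,v0)
cv2.imwrite("pics/w2.png",cv2.resize(im[v0:v0+160,u0:u0+160],None,fx=4,fy=4,interpolation=2)[:600])
E
```

```text
[ 0.5913 -0.1877  0.3004] [3.1415 0.     1.8775]
tongs_grip [(0.96, array([ 0.5912, -0.183 ,  0.1709])), (0.81, array([ 0.7442, -0.1772,  0.1627]))]
tongs [(0.65, array([ 0.5949, -0.1818,  0.015 ])), (0.56, array([ 0.7478, -0.1748,  0.005 ]))]
cup [(0.95, array([ 0.5971, -0.1781,  0.0007]))]
[253.2103 190.3121] [253.328  163.0221]
173 110
```

View pics/w2.png

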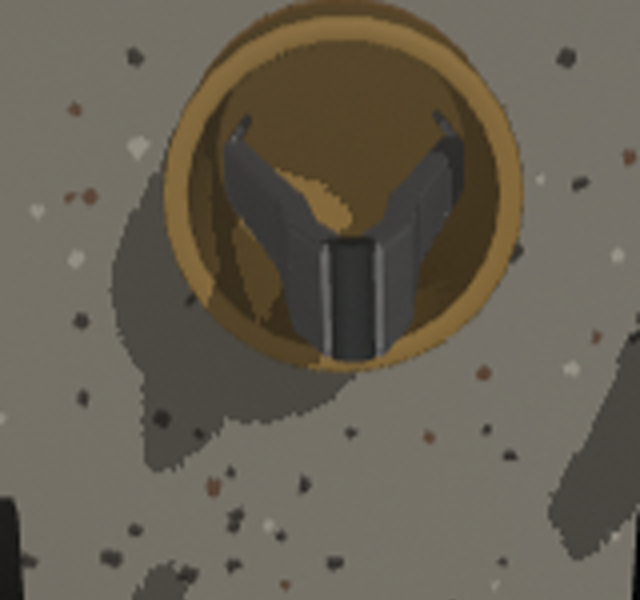

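The hinge shows at full-picture pixel (261,184) and the cup rim centre at (259,158.5), a few pixels from the prediction. I'll refine the position.

```bash
python3 - <<'E'
from h import *
np.set_printoptions(precision=4,suppress=True)
c="wrist"; o=manip.get_obs(); R0=R.from_euler("xyz",o["ee_rot"])
H=onz(c,261.3,184.3,.206);C=onz(c,258.8,158.5,.1); print("hinge",H,"cup",C,"hinge in tool",R0.inv().apply(H-o["ee_pos"]))
A,B=onz(c,173+322/4,110+237/4,.208),onz(c,173+327/4,110+355/4,.208);d=A-B;print(np.degrees(np.arctan2(d[1],d[0])),np.linalg.norm(d))
A,B=onz(c,173+373/4,110+237/4,.208),onz(c,173+384/4,110+357/4,.208);d=A-B;print(np.degrees(np.arctan2(d[1],d[0])),np.linalg.norm(d))
# network from fixed cameras
for cam in("top","side"):
    manip.camera(cam)
    print(cam,[(round(r["conf"],2),w(cam,r["location"])) for r in manip.mark_of("tongs_grip",cam)[:3]],[(round(r["conf"],2),w(cam,r["location"])) for r in manip.mark_of("cup",cam)[:2]])
plan([.5945,-.1855,.2],1.88)
E
```

```text
hinge [ 0.5965 -0.1813  0.206 ] cup [ 0.596  -0.1807  0.1   ] hinge in tool [0.0047 0.0058 0.0954]
109.96768408599742 0.022439487059764524
113.30466243956243 0.0229260061975808
top [(0.65, array([ 0.7403, -0.1764,  0.1591])), (0.52, array([ 0.591 , -0.1821,  0.168 ]))] [(0.47, array([ 0.5926, -0.1825,  0.0038]))]
side [(0.6, array([ 0.7428, -0.1746,  0.16  ])), (0.51, array([ 0.5949, -0.1844,  0.168 ]))] [(0.84, array([ 0.5889, -0.1816, -0.0014]))]
off [0.0015 0.0051 0.2007] turn [0.0008 0.0003 0.    ] rows 1.6 0.0
```

Solving the two wrist views for a mount bias gives about +4 mm along tool y and puts the tongs at (0.592,-0.183). The fixed cameras agree. Descending there.

```bash
python3 -c "
from h import *
plan([.5925,-.183,.149],1.905)"
```

```text
off [0.0075 0.0028 0.3027] turn [ 0.0008  0.0003 -0.0239] rows 2.4 0.1
```

>>> {"api": "step_arm", "payload": {"turn": [[0, 0, -0.024], [0, 0, -0.024], [0, 0, -0.024], [0, 0, -0.024], [0, 0, -0.024]], "offset": [[0.0075, 0.0028, 0.06], [0.0075, 0.0028, 0.14], [0.0075, 0.0028, 0.22], [0.0075, 0.0028, 0.28], [0.0075, 0.0028, 0.303]], "hand": [0.6, 0.6, 0.6, 0.6, 0.6]}}

```text
time: 5.15
ee_pos: [0.5911, -0.1823, 0.1461]
ee_rot: [-3.139, -0.003, 1.905]
contact_force: [-0.0, 0.6, 0.6]
width: 0.0683
```

>>> {"api": "step_arm", "payload": {"turn": [[0, 0, 0], [0, 0, 0], [0, 0, 0], [0, 0, 0], [0, 0, 0]], "offset": [[0, 0, 0], [0, 0, 0], [0, 0, 0], [0, 0, 0], [0, 0, 0]], "hand": [0.2, -0.1, -0.37, -0.37, -0.37], "grip_force": 20}}

```text
time: 5.78
ee_pos: [0.5924, -0.1829, 0.1487]
ee_rot: [3.141, 0.001, 1.905]
contact_force: [-0.2, -0.3, 5.5]
width: 0.0269
```

```bash
python3 -c "
from h import *
o=manip.get_obs();print(o['ee_pos'],o['ee_rot'],o['width'])
plan([.5925,-.183,.149],1.905)"
```

```text
[ 0.59239084 -0.18289094  0.14872693] [3.14075983e+00 5.01333051e-04 1.90521608e+00] 0.02689585840986556
off [-0.0003  0.0001 -0.0005] turn [0.0008 0.0005 0.0002] rows 0.0 0.0
```

>>> {"api": "step_arm", "payload": {"turn": [[0, 0, 0], [0, 0, 0], [0, 0, 0], [0, 0, 0], [0, 0, 0]], "offset": [[0, 0, 0], [0, 0, -0.01], [0, 0, -0.03], [0, 0, -0.06], [0, 0, -0.1]], "hand": [-0.4, -0.4, -0.4, -0.4, -0.4]}}

```text
time: 6.4
ee_pos: [0.5922, -0.1828, 0.1995]
ee_rot: [3.141, 0.0, 1.905]
contact_force: [0.2, 0.5, -0.7]
width: 0.0257
```

>>> {"api": "step_arm", "payload": {"turn": [[0, 0, 0], [0, 0, 0], [0, 0, 0], [0, 0, 0], [0, 0, 0]], "offset": [[0, 0, -0.06], [0, 0, -0.12], [0, 0, -0.17], [0, 0, -0.17], [0, 0, -0.17]], "hand": [-0.4, -0.4, -0.4, -0.4, -0.4]}}

```text
time: 7.02
ee_pos: [0.5921, -0.1828, 0.2839]
ee_rot: [-3.142, -0.0, 1.905]
contact_force: [-0.5, 0.2, -0.7]
width: 0.0257
```

```bash
python3 - <<'E'
from h import *
np.set_printoptions(precision=4,suppress=True)
o=manip.get_obs();print(o['ee_pos'],o['ee_rot'],o['width'],o['contact_force'])
ims=[]
for c in("side","top","wrist"):
    im=manip.camera(c)
    for l in("tongs_grip","tongs_tip","cup","colander","cake_center"):
        print(c,l,[(round(r["conf"],2),w(c,r["location"])) for r in manip.mark_of(l,c)[:3]])
    ims.append(im)
a=cv2.resize(ims[0][60:260,170:330],(480,600),interpolation=2)
cv2.imwrite("pics/s2.png",a); cv2.imwrite("pics/w3.png",ims[2])
E
```

```text
[ 0.5921 -0.1828  0.2839] [-3.1415 -0.0004  1.9052] 0.025736894087523447 [-0.5386  0.2462 -0.6767]
side tongs_grip [(0.82, array([ 0.5938, -0.1852,  0.3025])), (0.62, array([ 0.7456, -0.1748,  0.1574]))]
side tongs_tip [(0.87, array([ 0.747 , -0.1718,  0.0137])), (0.51, array([ 0.5925, -0.1821,  0.1575]))]
side cup [(0.85, array([ 0.5914, -0.1835,  0.0012]))]
side colander [(0.74, array([0.5758, 0.1256, 0.0034]))]
side cake_center [(0.65, array([0.3952, 0.1687, 0.0175])), (0.44, array([0.5747, 0.1444, 0.0298]))]
top tongs_grip [(0.48, array([ 0.7436, -0.1739,  0.1595]))]
top tongs_tip [(0.69, array([ 0.7445, -0.1779,  0.019 ])), (0.35, array([0.5804, 0.1393, 0.0119]))]
top cup []
top colander [(0.95, array([0.5755, 0.1278, 0.0024]))]
top cake_center [(0.56, array([0.3965, 0.1704, 0.0233])), (0.51, array([0.5803, 0.1434, 0.0295]))]
wrist tongs_grip [(0.81, array([ 0.5917, -0.184 ,  0.3065])), (0.71, array([ 0.7441, -0.1744,  0.1612]))]
wrist tongs_tip []
wrist cup [(0.72, array([ 0.5953, -0.1795, -0.0002]))]
wrist colander []
wrist cake_center []
```

View pics/s2.png

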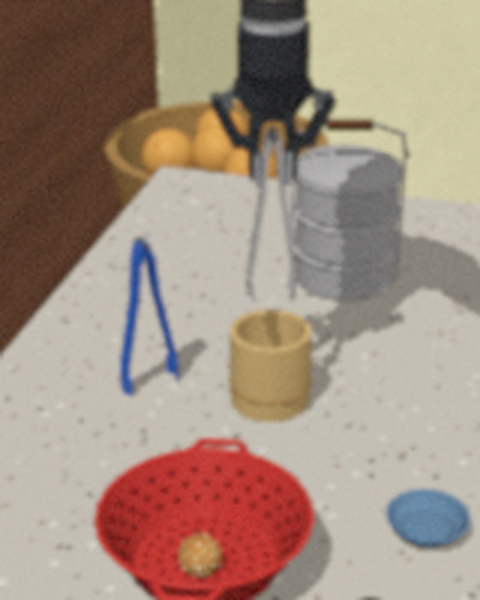

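The steel tongs hang upright in the gripper, tips at crop (270,295), clear of the cup. The cake is at crop (200,555) in the colander. Now I'll locate the cake by pixels.

```bash
cat > cake.py <<'E'
from h import *
np.set_printoptions(precision=4,suppress=True)
rays=[]
for c in("top","side"):
    im=manip.camera(c); x0,y0=proj(c,[.577,.143,.029]).astype(int)
    hsv=cv2.cvtColor(im,cv2.COLOR_BGR2HSV); m=cv2.inRange(hsv,(9,60,50),(32,255,255)); q=np.zeros_like(m);q[y0-12:y0+13,x0-14:x0+15]=255
    n,l,st,ce=cv2.connectedComponentsWithStats(cv2.morphologyEx(m&q,cv2.MORPH_CLOSE,np.ones((3,3),np.uint8))); i=1+st[1:,4].argmax(); print(c,(x0,y0),st[i],ce[i])
    rays.append(ray(c,*(st[i][:2]+(st[i][2:4]-1)/2))); print(" on .029",onz(c,*(st[i][:2]+(st[i][2:4]-1)/2),.029))
    for l in("cake_center","colander"): print(l,[(round(r["conf"],2),w(c,r["location"])) for r in manip.mark_of(l,c)[:3]])
print("tri",tri(rays))
E
python3 cake.py; python3 -c "
from h import *
plan([.577,.143,.284],1.905)"
```

```text
top (np.int64(229), np.int64(182)) [225 179  10  10  79] [229.7468 183.3797]
 on .029 [0.5749 0.1415 0.029 ]
cake_center [(0.65, array([0.5774, 0.1437, 0.0324])), (0.56, array([0.394 , 0.1735, 0.0225]))]
colander [(0.98, array([0.572 , 0.1245, 0.0018]))]
side (np.int64(235), np.int64(245)) [229 238  15  14 161] [236.1801 244.5528]
 on .029 [0.5754 0.1402 0.029 ]
cake_center [(0.52, array([0.3944, 0.1671, 0.0155])), (0.5, array([0.5769, 0.1421, 0.0291]))]
colander [(0.74, array([ 0.5748,  0.1268, -0.0003])), (0.66, array([ 0.5898, -0.1827,  0.1606]))]
tri [0.5749 0.1415 0.0302]
off [0.6255 0.1853 0.001 ] turn [0.0004 0.0001 0.0002] rows 5.2 0.0
```

>>> {"api": "step_arm", "payload": {"turn": [[0, 0, 0], [0, 0, 0], [0, 0, 0], [0, 0, 0], [0, 0, 0]], "offset": [[0.04, 0.012, 0], [0.11, 0.033, 0], [0.19, 0.057, 0], [0.27, 0.08, 0], [0.35, 0.104, 0]], "hand": [-0.4, -0.4, -0.4, -0.4, -0.4]}}

```text
time: 8.85
ee_pos: [0.5832, 0.0022, 0.2847]
ee_rot: [3.141, -0.001, 1.906]
contact_force: [0.1, 0.1, -1.0]
width: 0.026
```

```bash
python3 -c "
from h import *
plan([.576,.142,.284],1.905)"
```

```text
off [0.2687 0.0784 0.0017] turn [ 0.0008 -0.0005  0.001 ] rows 2.2 0.0
```

>>> {"api": "step_arm", "payload": {"turn": [[0, 0, 0], [0, 0, 0], [0, 0, 0], [0, 0, 0], [0, 0, 0]], "offset": [[0.07, 0.02, 0], [0.14, 0.04, 0], [0.21, 0.06, 0], [0.255, 0.074, 0], [0.269, 0.078, 0.0017]], "hand": [-0.4, -0.4, -0.4, -0.4, -0.37]}}

```text
time: 9.48
ee_pos: [0.575, 0.1444, 0.2842]
ee_rot: [3.141, -0.001, 1.909]
contact_force: [-0.2, -1.4, -0.6]
width: 0.027
```

```bash
python3 - <<'E'
from h import *
np.set_printoptions(precision=4,suppress=True)
o=manip.get_obs();print(o['ee_pos'],o['ee_rot'],o['width'],o['contact_force'])
im=manip.camera("wrist"); cv2.imwrite("pics/w4.png",im)
T=R.from_euler("xyz",o['ee_rot'])
print("pred tip",proj("wrist",o["ee_pos"]+T.apply([0,0,.123])),"cake",proj("wrist",[.576,.142,.029]))
for l in("tongs_grip","tongs_tip","cake_center"):
    print(l,[(round(r["conf"],2),w("wrist",r["location"])) for r in manip.mark_of(l,"wrist")[:3]])
E
```

```text
[0.575  0.1444 0.2842] [ 3.1405 -0.0008  1.909 ] 0.027028371184620065 [-0.246  -1.3797 -0.6443]
pred tip [253.5977 181.5689] cake [253.7677 157.7741]
tongs_grip [(0.81, array([0.571 , 0.1436, 0.302 ]))]
tongs_tip [(0.75, array([0.5766, 0.1422, 0.3039]))]
cake_center [(0.79, array([0.3972, 0.1666, 0.0154])), (0.78, array([0.5773, 0.1372, 0.03  ]))]
```

View pics/w4.png

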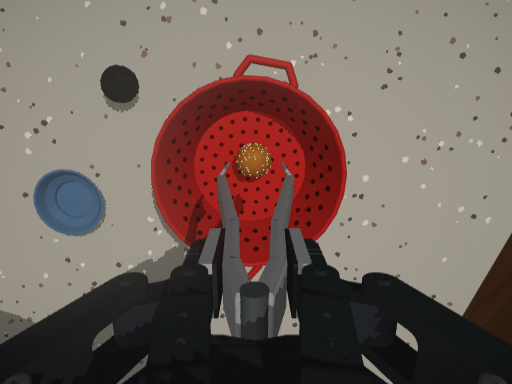

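Tips at (225,170) and (288,170), so their mid-line is u≈256. The cake is at (253.5,160), within about 2 mm of the tips laterally. I'll go down to just above the cake and recheck.

```bash
python3 -c "
from h import *
plan([.575,.141,.205],1.905)"
```

```text
off [-0.0007 -0.0017  0.158 ] turn [ 0.0006 -0.0001  0.0006] rows 1.3 0.0
```

>>> {"api": "step_arm", "payload": {"turn": [[0, 0, 0], [0, 0, 0], [0, 0, 0], [0, 0, 0], [0, 0, 0]], "offset": [[-0.0007, -0.0017, 0.04], [-0.0007, -0.0017, 0.08], [-0.0007, -0.0017, 0.12], [-0.0007, -0.0017, 0.15], [-0.0007, -0.0017, 0.158]], "hand": [-0.37, -0.37, -0.37, -0.37, -0.37]}}

```text
time: 10.3
ee_pos: [0.5744, 0.1402, 0.2036]
ee_rot: [-3.14, -0.0, 1.905]
contact_force: [-0.1, -0.6, -1.7]
width: 0.0267
```

```bash
python3 - <<'E'
from h import *
np.set_printoptions(precision=4,suppress=True)
im=manip.camera("wrist"); o=manip.get_obs();print(o['ee_pos'],o['ee_rot'],o['width'],o['contact_force'])
T=R.from_euler("xyz",o['ee_rot']); P=lambda y,z:proj("wrist",o["ee_pos"]+T.apply([0,y,z]))
print("pred tip",P(0,.123),P(.0,.138),"10mm",P(.01,.123)-P(0,.123),"cake",proj("wrist",[.575,.141,.029]),proj("wrist",[.575,.141,.047]),manip.camera_params("wrist")["intrinsics"])
cv2.imwrite("pics/w5.png",cv2.resize(im[80:230,170:340],None,fx=4,fy=4,interpolation=2))
E
```

```text
[0.5746 0.1404 0.2039] [-3.1404 -0.0003  1.9048] 0.02686999451794472 [-0.1925  0.875  -1.1563]
pred tip [253.5895 181.5521] [253.6248 177.4243] 10mm [12.0933 -0.0063] cake [254.5143 168.463 ] [254.504  172.3756] [[331.0931   0.     254.4953]
 [  0.     331.0931 189.7223]
 [  0.       0.       1.    ]]
```

View pics/w5.png

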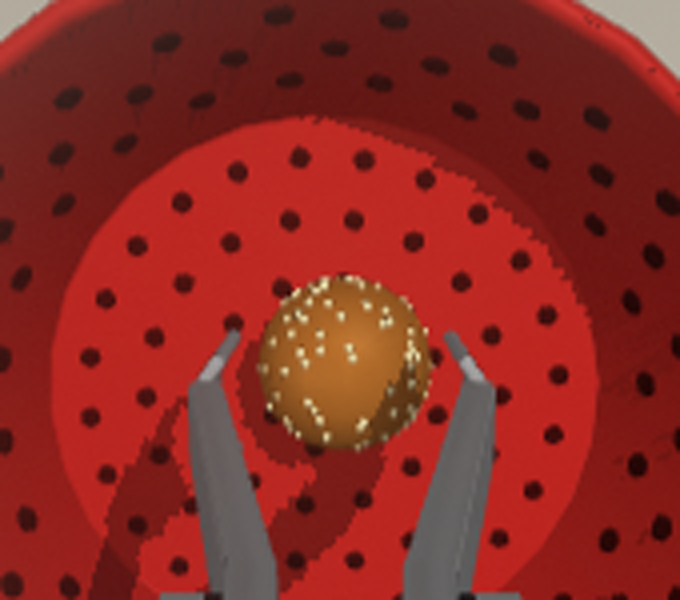

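Tips at crop (238,330) and (447,335), cake centre at (345,363). It's centred between the tips to about 1 mm, so I'll descend, then close.

>>> {"api": "step_arm", "payload": {"turn": [[0, 0, 0], [0, 0, 0], [0, 0, 0], [0, 0, 0], [0, 0, 0]], "offset": [[0, 0.001, 0.025], [0, 0.001, 0.05], [0, 0.001, 0.07], [0, 0.001, 0.08], [0, 0.001, 0.08]], "hand": [-0.37, -0.37, -0.37, -0.37, -0.37]}}

```text
time: 10.98
ee_pos: [0.5747, 0.1406, 0.1633]
ee_rot: [-3.139, -0.001, 1.905]
contact_force: [-0.1, -0.3, 0.1]
width: 0.0271
```

```bash
python3 - <<'E'
from h import *
np.set_printoptions(precision=4,suppress=True)
im=manip.camera("wrist"); o=manip.get_obs();print(o['ee_pos'],o['ee_rot'],o['width'],o['contact_force'])
ims=manip.camera("side")
print("tip",[(round(r["conf"],2),w("side",r["location"])) for r in manip.mark_of("tongs_tip","side")[:3]],[(round(r["conf"],2),w("side",r["location"])) for r in manip.mark_of("tongs_grip","side")[:3]])
a=cv2.resize(im[80:230,170:340],(600,530),interpolation=2)
b=cv2.resize(ims[190:280,195:280],(200,212),interpolation=2); b=cv2.copyMakeBorder(b,0,318,0,0,cv2.BORDER_CONSTANT)
cv2.imwrite("pics/w6.png",np.hstack([a,b]))
E
```

```text
[0.575  0.1406 0.1639] [-3.1404 -0.0003  1.9049] 0.02708051863687427 [ 0.0447  1.6984 -0.8417]
tip [(0.71, array([ 0.7431, -0.1696,  0.0115])), (0.59, array([0.5732, 0.1402, 0.0357]))] [(0.76, array([ 0.7461, -0.1735,  0.1572])), (0.71, array([0.5754, 0.1384, 0.182 ]))]
```

View pics/w6.png

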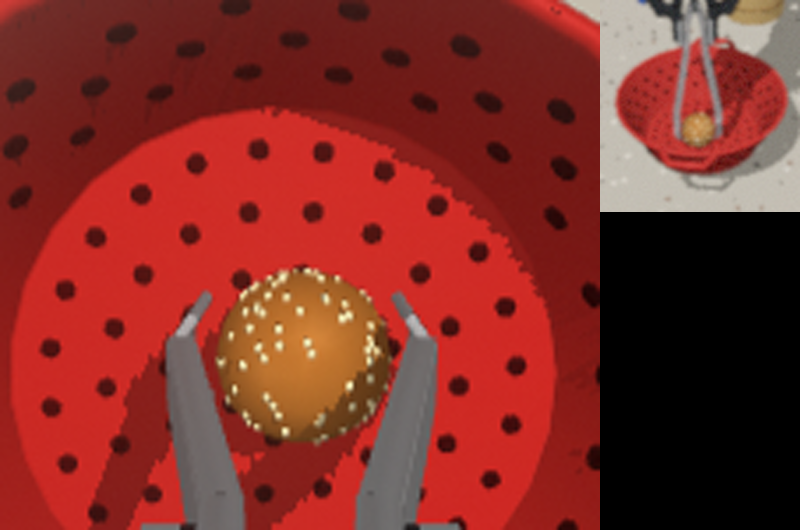

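The cake at crop (303,355) sits mid-way between the tips at (208,292) and (395,292), with gaps on both sides. I'll go down the last 10 mm and close.

>>> {"api": "step_arm", "payload": {"turn": [[0, 0, 0], [0, 0, 0], [0, 0, 0], [0, 0, 0], [0, 0, 0]], "offset": [[-0.001, 0, 0.008], [-0.001, 0, 0.014], [-0.001, 0, 0.02], [-0.001, 0, 0.02], [-0.001, 0, 0.02]], "hand": [-0.37, -0.37, -0.37, -0.37, -0.37]}}

```text
time: 11.8
ee_pos: [0.5755, 0.1402, 0.1546]
ee_rot: [-3.142, -0.0, 1.905]
contact_force: [0.3, 0.9, -1.1]
width: 0.0271
```

>>> {"api": "step_arm", "payload": {"turn": [[0, 0, 0], [0, 0, 0], [0, 0, 0], [0, 0, 0], [0, 0, 0]], "offset": [[0, 0, 0], [0, 0, 0], [0, 0, 0], [0, 0, 0], [0, 0, 0]], "hand": [-0.4, -0.43, -0.46, -0.5, -0.55], "grip_force": 30}}

```text
time: 12.42
ee_pos: [0.5757, 0.1402, 0.1547]
ee_rot: [3.141, 0.0, 1.905]
contact_force: [-1.2, 0.9, 0.6]
width: 0.0227
```

>>> {"api": "step_arm", "payload": {"turn": [[0, 0, 0], [0, 0, 0], [0, 0, 0], [0, 0, 0], [0, 0, 0]], "offset": [[0, 0, 0], [0, 0, 0], [0, 0, 0], [0, 0, 0], [0, 0, 0]], "hand": [-0.7, -0.8, -0.9, -1, -1], "grip_force": 30}}

```text
time: 13.05
ee_pos: [0.5757, 0.1402, 0.1547]
ee_rot: [3.141, 0.0, 1.905]
contact_force: [-0.3, -1.5, -0.3]
width: 0.0225
```

Width 22.5 mm matches shut on the cake. I'll firm up the grip and lift slowly.

>>> {"api": "step_arm", "payload": {"turn": [[0, 0, 0], [0, 0, 0], [0, 0, 0], [0, 0, 0], [0, 0, 0]], "offset": [[0, 0, 0], [0, 0, 0], [0, 0, -0.01], [0, 0, -0.03], [0, 0, -0.06]], "hand": [-1, -1, -1, -1, -1], "grip_force": 40}}

```text
time: 13.68
ee_pos: [0.5754, 0.1401, 0.1853]
ee_rot: [-3.141, -0.0, 1.905]
contact_force: [-0.2, 0.2, -1.2]
width: 0.0223
```

>>> {"api": "step_arm", "payload": {"turn": [[0, 0, 0], [0, 0, 0], [0, 0, 0], [0, 0, 0], [0, 0, 0]], "offset": [[0, 0, -0.05], [0, 0, -0.1], [0, 0, -0.15], [0, 0, -0.19], [0, 0, -0.22]], "hand": [-1, -1, -1, -1, -1]}}

```text
time: 14.3
ee_pos: [0.5759, 0.1402, 0.2981]
ee_rot: [3.139, 0.0, 1.905]
contact_force: [0.3, 0.1, -0.6]
width: 0.0222
```

>>> {"api": "step_arm", "payload": {"turn": [[0, 0, 0], [0, 0, 0], [0, 0, 0], [0, 0, 0]], "offset": [[0, 0, -0.02], [0, 0, -0.02], [0, 0, -0.02], [0, 0, -0.02]], "hand": [-1, -1, -1, -1]}}

```text
time: 14.8
ee_pos: [0.5755, 0.1402, 0.3071]
ee_rot: [3.141, 0.0, 1.905]
contact_force: [-0.1, 0.4, -1.6]
width: 0.0222
```

```bash
python3 - <<'E'
from h import *
np.set_printoptions(precision=4,suppress=True)
o=manip.get_obs();print(o['ee_pos'],o['width'],o['contact_force'])
im=manip.camera("wrist"); 
ims=manip.camera("side")
for l in("tongs_tip","cake_center","cup","colander"):
    print(l,[(round(r["conf"],2),w("side",r["location"])) for r in manip.mark_of(l,"side")[:4]])
a=cv2.resize(im[80:230,170:340],(400,353),interpolation=2);a=cv2.copyMakeBorder(a,0,147,0,0,cv2.BORDER_CONSTANT)
b=cv2.resize(ims[120:280,190:318],(400,500),interpolation=2)
cv2.imwrite("pics/w7.png",np.hstack([a,b]))
E
```

```text
[0.5755 0.1402 0.3071] 0.022202362238033253 [-0.0928  0.4243 -1.5554]
tongs_tip [(0.85, array([ 0.7454, -0.1705,  0.0152])), (0.6, array([0.5752, 0.1406, 0.1822]))]
cake_center [(0.58, array([0.3963, 0.1693, 0.0174])), (0.22, array([0.5741, 0.1251, 0.0004]))]
cup [(0.72, array([ 0.5914, -0.1854, -0.0029]))]
colander [(0.64, array([0.5759, 0.1249, 0.0019]))]
```

View pics/w7.png

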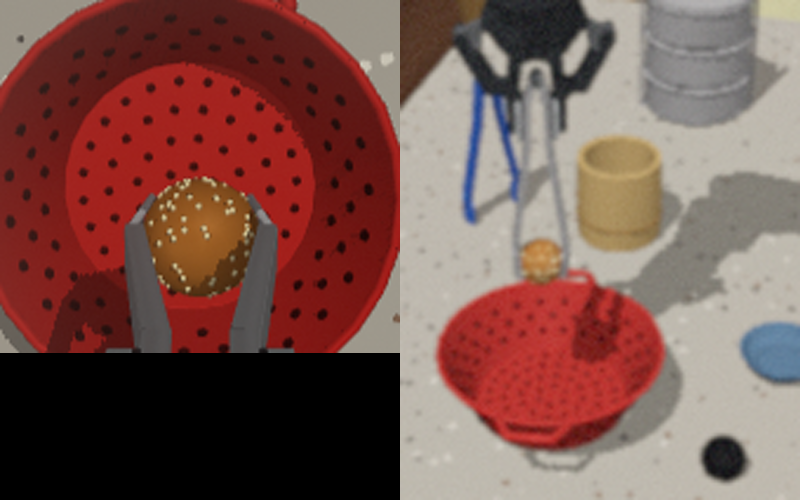

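The cake is held between the tips at side crop (542,258), the colander below is empty, and cup and colander stand where they were. Handing in, with a quick check that the cake is stable.

```bash
python3 - <<'E'
from h import *
np.set_printoptions(precision=4,suppress=True)
r=[]
for c,u,v in(("side",190+(542-400)/3.125,120+258/3.125),("wrist",170+200/2.353,80+238/2.353)): r.append(ray(c,u,v))
print("cake tri",tri(r)); o=manip.get_obs(); print(o["width"],o["time"],np.abs(o["joint_velocities"]).max())
print(manip.close_job())
E
```

```text
cake tri [0.5755 0.1393 0.1807]
0.022556501075608998 15.1 0.0042127111550268465
the job is handed in; nothing more can be done
None
```

I drew the steel tongs out of the bamboo cup, closed them on the golden sesame cake at 40 N and lifted it straight up. I handed the job in at about 15 s of the 61 s, still holding it; the interface gives no verdict.

**Last checks:**
- **Cake:** its centre triangulates to about 0.181 m above the counter, in line with the tips, which the side camera puts at about 0.182 m. Its underside is then about 9 cm above the colander's rim.
- **Grip:** the finger opening is 22.5 mm, which fits tongs shut on the cake, and the arm was at rest.
- **Cup and colander:** both measure within about 3 mm of where they started.
- **Bystanders:** I did not re-measure the tiffin carrier, soy dish or bin after the lift, but the arm never came near them.

**Disagreements:**
- **Wrist camera:** it read about 4 mm off along the tool's y axis at the cup. I corrected for this using two views and the fixed cameras.
- **Cake detector:** after the lift it missed the held cake in the side view, so the cake's position comes from my own pixel triangulation.

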